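# Lever open the blue ferris wheel base

### The job

Take the yellow-handled prying blade from the cork mat, slip the blade under the overhanging front edge of the cover on the blue tin ferris wheel base and lever the cover up until it stands at least 60 degrees open. Only the tool may touch the cover, not the gripper or arm, and the red base's cover must stay shut. Then lay the prying blade back down on the cork mat and let go.

Things in the scene. Friction and masses are not known exactly. Their poses are not given: they have to be found in the camera images.
- pry_grip (a point): Centre of the yellow handle of the prying blade (100 g), half-way up. The handle is 100 mm long (x), 24 mm wide (y), 30 mm tall (z) and lies on the mat along x; grasp it across y. A rigid flat steel blade 20 mm wide and 3 mm thick sticks out of the handle's +x end at mid height, level with this point; its tip lies 140 mm from this point along +x.
- cork_mat: Brown cork mat fixed on the table, 260 mm (x) by 120 mm (y), 6 mm thick, the prying blade's place; origin at the centre of its underside.
- blue_base_gap (a point): Mid-slot point right under the cover's front edge, fixed to the blue base, a tin box 90 (x) x 100 x 70 mm tall, fixed on the table, with brass A-frames 130 mm tall at the rear of both sides. x points level into the base, z up. The slot between cover and the 50 mm high front wall (17 mm behind this point) is 20 mm high, 10 above and below this point, and 80 mm wide; a blade can go in 80 mm.
- blue_base_cover (a joint): Opening angle of the blue base's cover (3 mm tin, 107 x 100 mm) in rad: 0 shut, grows as its front edge swings up and back, stop at 1.6. Its hinge runs along y at the rear top edge, 107 mm along x from the slot point and 10 mm above it. The hinge is stiff: the cover stays where it is left; 1 to 2 N at its front edge lifts it.
- red_base_cover (a joint): Opening angle in rad of the cover of the red base, a bystander of the same size with a winding key at its side and no A-frames: 0 shut; leave it shut.
Things that resemble listed ones, but are neither listed nor needed, are in the scene too. What is meant by the part that bears blue_base_gap is not green or purple, and is the smaller of those in its own colour.

How it is judged:
By the outcome, as a careful person would: the job done as asked, in the order asked, and still so for the second after the job is handed in, with the robot touching nothing.
It also fails if it takes over 54 s, if anything falls off the work surface, if the arm or the gripper's body presses on something with over 40 N, if the wrist force passes 120 N, or if a joint passes its speed limit or range.

### The arm

A 6-joint arm with a two-finger parallel gripper is mounted at the origin on the work surface. World frame = base frame: x ahead of the robot, y to its left, z up, the work surface at z = 0. Lengths are in mm, angles in rad, forces in N, time in s.
With the tool pointing down it reaches from about 275 to 825 mm from the base axis. Payload 5.2 kg.
Tool frame: the origin (TCP) lies at the very end of the fingers, on their centre line; the grasp point (between the pads) lies 19 mm behind it; z points along the fingers, y is the line along which they close (so a half turn about z gives the same grasp; the last joint's range is limited). The gripper opens to 93 mm and grips with 3 to 60 N. Pads are 15 mm wide; open, the fingers measure 128 mm over their backs; the gripper's body (75 mm by 188 mm) begins 65 mm behind the grasp point.
Start: joints at [1.023, 0.259, 1.535, -0, 1.348, -0.203], TCP at [185.883, 517.641, 218.653] pointing down, gripper open.
Joint ranges: [-3.14, 3.14], [-0.91, 2.08], [0.19, 2.58], [-1.22, 4.36], [0.22, 2.71], [-3.12, 3.12]. Speed limits (rad/s): [2.57, 2.57, 3.14, 3.14, 3.14, 3.14].

### API

Orientations are given as [roll, pitch, yaw] about the fixed x, y, z axes, in that order (R = Rz(yaw) Ry(pitch) Rx(roll)).
In Python, from bench import robot gives the robot as it stands. The module is installed in compiled form; this text tells all that it offers. Calls block until the motion is done:
- robot.move_ptp(position, orientation): joint-space move of the TCP to a pose.
- robot.move_linear(position, ori=None, speed=150, f_stop=None): straight line of the TCP; ori=None keeps the orientation; speed is the mean speed in mm/s. With f_stop (N) it stops when the force on the tool has changed by that much, and returns True; else False.
- robot.move_j(angles): joint-space move.
- robot.move_gripper(opening): opening from 0.0 (shut) to 1.0 (fully open); the grip force is fixed at half the most; returns when the fingers have stopped.
- robot.sleep(seconds).
- robot.inverse_kinematics(position, orientation): joint angles nearest the present ones, or None.
- robot.get_image(name): name is "scene" or "top" or "wrist"; returns a dict with "img" (480x640x3 uint8, blue, green, red), "fovy" (degrees; the focal length in pixels is half the picture's height over the tangent of half this angle, whatever the lens; pixels are square), "cx", "cy" (the principal point, pixels), "eye" and "orientation" of the camera in the world. Camera axes: x right, y down, z forward; pixel columns grow to the right and rows downward; lengths in mm; the calibration is good to about 2 mm. The wrist camera is an equidistant fisheye: a pixel r from the principal point sees the ray r / f radians off the axis. A picture is of the moment at which its call begins. There is no depth.
A pose or a line that the arm cannot do raises robot.MotionError and nothing moves.
- robot.hand_in(): hands the job in; it is judged then, once.
Readings, each from a call of its own:
- robot.current_t(): time.
- robot.current_qpos(): joint angles.
- robot.current_joint_vel(): joint speeds.
- robot.current_joint_efforts(): joint torques, N m.
- robot.current_tcp_pos(): TCP position.
- robot.current_eef_rot(): TCP orientation.
- robot.current_contact_force(): force on the tool from outside, world axes, zero at the start.
- robot.current_ft_torque(): the same for the moment, N m.
- robot.current_gripper_width(): opening from 0.0 (shut) to 1.0 (fully open).
- robot.current_finger_force(): force on a finger pad.
Only numpy, scipy, OpenCV 4.12 (cv2) and the standard library are available. Lean on these libraries where they do the work, as an engineer would, in place of code of your own. Each camera call takes 0.05 s, during which the arm holds its last target. There are 200 camera calls.

## Working session

There is one attempt and no reset: what is moved stays moved. The work goes in short steps, each a Python script; the robot and the scene stay as the last script left them, time stands still between calls to the robot, and variables do not carry over. Pictures are saved under pics/ and viewed, at most 10 in all, crops included, and the job is handed in when it is done.

```bash
mkdir -p pics
cat > h.py <<'E'
import numpy as np, cv2
from scipy.spatial.transform import Rotation as Ro
from bench import robot
def R(o): 
    o=np.array(o); return o if o.shape==(3,3) else Ro.from_euler('xyz',o).as_matrix()
def ray(c,u,v,fish=False):
    f=240/np.tan(np.radians(c['fovy'])/2); x,y=u-c['cx'],v-c['cy']
    if fish:
        r=np.hypot(x,y)+1e-9; t=r/f; d=np.array([np.sin(t)*x/r,np.sin(t)*y/r,np.cos(t)])
    else: d=np.array([x/f,y/f,1])
    return np.array(c['eye']),R(c['orientation'])@d
def onz(c,u,v,z,fish=False):
    e,d=ray(c,u,v,fish); return e+d*(z-e[2])/d[2]
def tri(a,b):
    (e1,d1),(e2,d2)=a,b
    s=np.linalg.lstsq(np.c_[d1,-d2],e2-e1,rcond=None)[0]
    p,q=e1+s[0]*d1,e2+s[1]*d2; return (p+q)/2,np.linalg.norm(p-q)
def proj(c,p):
    q=R(c['orientation']).T@(np.array(p)-np.array(c['eye'])); f=240/np.tan(np.radians(c['fovy'])/2)
    return q[:2]/q[2]*f+[c['cx'],c['cy']]
E
python3 - <<'E'
from h import *
import pickle
for n in ("scene","top"):
    c=robot.get_image(n); cv2.imwrite(f"pics/{n}.png",c['img']); pickle.dump(c,open(n+'.pkl','wb'))
    print(n,c['fovy'],c['cx'],c['cy'],c['eye'],c['orientation'])
E
```

```text
scene 44.28105670419889 321.8643953155098 242.1304855760813 [1151.36445173  766.95538397 1149.34306375] [-2.37323743e+00 -7.24853715e-04  2.44891506e+00]
top 56.28682198411788 321.244040794038 247.0505890192291 [369.38091776 -50.42976928 981.14833131] [-3.01196923e+00 -4.04700945e-04 -1.57058360e+00]
```

View pics/scene.png

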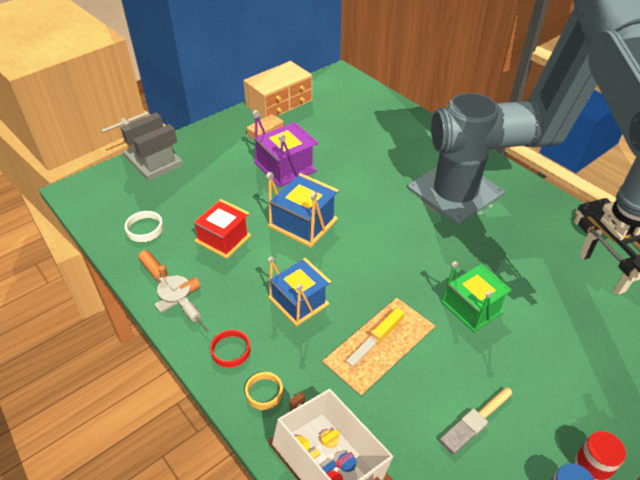

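View pics/top.png

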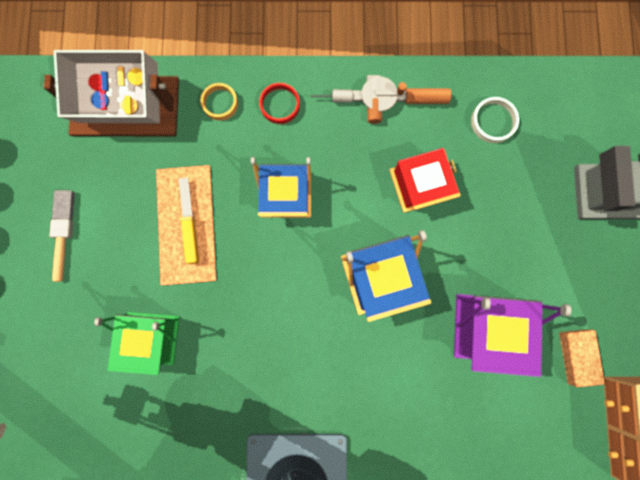

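Top view (up = +x, left = +y). Prying blade at (188,220) on the mat at (186,225); the paintbrush/scraper at (61,235) is a lookalike with a wooden handle. Base candidates: small blue (284,190), large blue (388,278), green (137,345), purple (507,335) and red (428,180). The description picks the small blue one, with its A-frames at the far (+x) side and its front facing the robot. I'll check it in one close crop.

Run:
```python
from h import *
import pickle
s=pickle.load(open('scene.pkl','rb'));t=pickle.load(open('top.pkl','rb'))
a=cv2.resize(t['img'][145:245,150:340],(760,400),interpolation=cv2.INTER_CUBIC)[:, :]
b=cv2.resize(s['img'][245:335,250:350],None,fx=4,fy=4,interpolation=cv2.INTER_CUBIC)
c=np.zeros((600,800,3),np.uint8)
a=cv2.resize(a,(400*190//200,200)); c[:200,:380]=a
d=cv2.resize(t['img'][145:225,245:345],None,fx=4,fy=4,interpolation=cv2.INTER_CUBIC)
c[200:520,:400]=d; c[200:560,400:]=b
cv2.imwrite('pics/crop.png',c)
hsv=cv2.cvtColor(t['img'],cv2.COLOR_BGR2HSV)
def rect(name,lo,hi,roi,z,im=hsv,cam=t):
    m=cv2.inRange(im,lo,hi); k=np.zeros_like(m); x0,y0,x1,y1=roi; k[y0:y1,x0:x1]=m[y0:y1,x0:x1]
    cs,_=cv2.findContours(k,cv2.RETR_EXTERNAL,cv2.CHAIN_APPROX_NONE); q=max(cs,key=cv2.contourArea)
    w=np.array([onz(cam,*p,z)[:2] for p in q[:,0,:]+0.0],np.float32)
    r=cv2.minAreaRect(w); print(name,np.round(r[0],1),np.round(r[1],1),round(r[2],1),np.round(cv2.boxPoints(r),0).tolist())
Y=((22,120,120),(34,255,255)); B=((100,100,50),(125,255,255))
rect('handle',*Y,(170,195,205,270),36)
rect('mat',(5,50,90),(22,220,255),(150,160,222,290),6)
rect('smallblue@70',*B,(245,155,320,225),70)
rect('yellowpatch@70',*Y,(245,155,320,225),70)
rect('bigblue@70',*B,(335,230,440,325),70)
print(R(t['orientation']).round(3))
```

```text
handle [509.7 233.6] [100.4  25. ] 9.9 [[458.0, 237.0], [462.0, 213.0], [561.0, 230.0], [557.0, 255.0]]
mat [548.3 248.8] [260.5 122.1] 4.9 [[413.0, 299.0], [424.0, 177.0], [683.0, 199.0], [673.0, 321.0]]
smallblue@70 [613.6  30.3] [96.2 99. ] 0.0 [[565.0, 80.0], [565.0, -19.0], [662.0, -19.0], [662.0, 80.0]]
yellowpatch@70 [612.3  30.1] [47.  56.8] 0.0 [[589.0, 58.0], [589.0, 2.0], [636.0, 2.0], [636.0, 58.0]]
bigblue@70 [ 429.4 -184.5] [131.8 137.4] 16.2 [[347.0, -137.0], [385.0, -269.0], [512.0, -232.0], [473.0, -100.0]]
[[ 0.    -0.992  0.129]
 [-1.    -0.    -0.   ]
 [ 0.    -0.129 -0.992]]
```

View pics/crop.png

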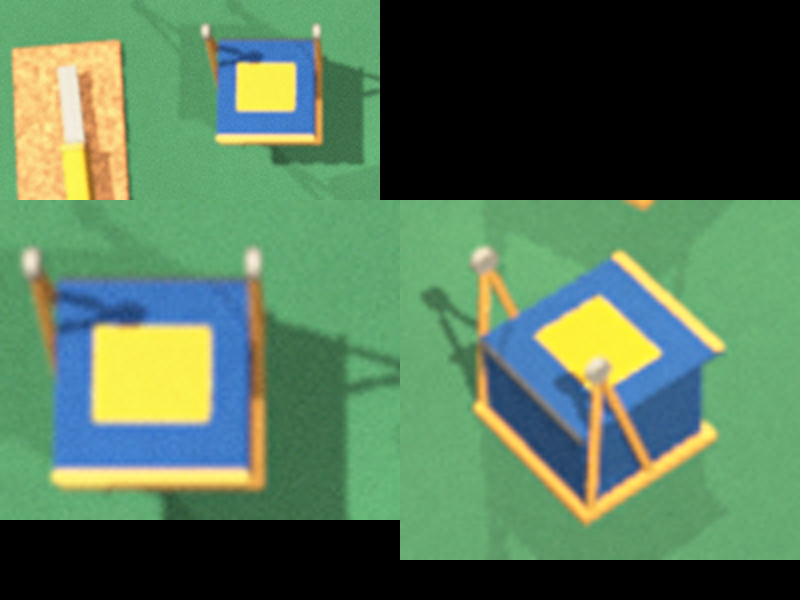

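The crop confirms it: small blue base (smaller of the two blues, brass A-frames at the rear/+x), with an orange lip on the front edge at top-view row ~217, columns 258–307. The handle measures 100×25 and the cover 99 wide, both as specified. Next, the grasp.

```bash
cat >> h.py <<'E'
PI=np.pi
def pr(*a): print(*[np.round(x,3) for x in a])
E
python3 - <<'E'
from h import *
import pickle
t=pickle.load(open('top.pkl','rb'))
for u in (258,282,307): pr('lip front',onz(t,u,217,70))
pr('hinge',onz(t,282,165,70))
y=np.radians(9.9); ax=np.array([np.cos(y),np.sin(y)]); g=np.array([509.7,233.6])+35*ax
pr(g,robot.current_eef_rot(),robot.current_t())
robot.move_ptp([*g,110],[PI,0,y])
robot.move_linear([*g,8],speed=120,f_stop=10)
pr(robot.current_tcp_pos())
robot.move_gripper(0.0)
pr(robot.current_gripper_width()*93,robot.current_finger_force())
robot.move_linear([*g,170],speed=150)
pr(robot.current_gripper_width()*93,robot.current_tcp_pos(),robot.current_t())
robot.move_ptp([430,30,170],[PI,0,0])
for n in ("scene","top"):
    c=robot.get_image(n); pickle.dump(c,open(n+'2.pkl','wb')); cv2.imwrite(f'pics/{n}2.png',c['img'])
pr(robot.current_t(),robot.current_qpos())
a=[pickle.load(open(n+'2.pkl','rb'))['img'] for n in('scene','top')]
v=np.hstack([cv2.resize(a[0][180:420,200:400],(400,480)),cv2.resize(a[1][130:370,190:390],(400,480))]); cv2.imwrite('pics/g.png',v)
E
```

```text
Traceback (most recent call last):
  File "h.py", line 22, in pr
    def pr(*a): print(*[np.round(x,3) for x in a])
                        ~~~~~~~~^^^^^
numpy._core._exceptions._UFuncNoLoopError: ufunc 'multiply' did not contain a loop with signature matching types (dtype('<U9'), dtype('float64')) -> None
```

```bash
sed -i 's/^def pr.*/def pr(*a): print(*[x if isinstance(x,str) else np.round(x,3) for x in a])/' h.py
python3 - <<'E'
from h import *
import pickle
t=pickle.load(open('top.pkl','rb'))
for u in (258,282,307): pr('lip front',onz(t,u,217,70))
pr('hinge',onz(t,282,165,70))
y=np.radians(9.9); ax=np.array([np.cos(y),np.sin(y)]); g=np.array([509.7,233.6])+35*ax
pr(g,robot.current_eef_rot(),robot.current_t())
robot.move_ptp([*g,110],[PI,0,y])
robot.move_linear([*g,8],speed=120,f_stop=10)
pr(robot.current_tcp_pos())
robot.move_gripper(0.0)
pr(robot.current_gripper_width()*93,robot.current_finger_force())
robot.move_linear([*g,170],speed=150)
pr(robot.current_gripper_width()*93,robot.current_tcp_pos(),robot.current_t())
robot.move_ptp([430,30,170],[PI,0,0])
for n in ("scene","top"):
    c=robot.get_image(n); pickle.dump(c,open(n+'2.pkl','wb')); cv2.imwrite(f'pics/{n}2.png',c['img'])
pr(robot.current_t(),robot.current_qpos())
a=[pickle.load(open(n+'2.pkl','rb'))['img'] for n in('scene','top')]
v=np.hstack([cv2.resize(a[0][180:420,200:400],(400,480)),cv2.resize(a[1][130:370,190:390],(400,480))]); cv2.imwrite('pics/g.png',v)
E
```

```text
Traceback (most recent call last):
  File "h.py", line 19
    q=R(c['orientation']).T@(np.array(p)-np.array(c['eye'])); f=240/np.tan(np.radians(c['fovy'])/2)
IndentationError: unexpected indent
```

The sed also hit `proj`; I'll fix that.

```bash
sed -i '18s/.*/def proj(c,p):/' h.py; tail -6 h.py
cat > grasp.py <<'E'
from h import *
import pickle
t=pickle.load(open('top.pkl','rb'))
for u in (258,282,307): pr('lip front',onz(t,u,217,70))
pr('hinge',onz(t,282,165,70))
y=np.radians(9.9); ax=np.array([np.cos(y),np.sin(y)]); g=np.array([509.7,233.6])+35*ax
pr(g,robot.current_eef_rot(),robot.current_t())
robot.move_ptp([*g,110],[PI,0,y])
robot.move_linear([*g,8],speed=120,f_stop=10)
pr(robot.current_tcp_pos())
robot.move_gripper(0.0)
pr(robot.current_gripper_width()*93,robot.current_finger_force())
robot.move_linear([*g,170],speed=150)
pr(robot.current_gripper_width()*93,robot.current_tcp_pos(),robot.current_t())
robot.move_ptp([430,30,170],[PI,0,0])
for n in ("scene","top"):
    c=robot.get_image(n); pickle.dump(c,open(n+'2.pkl','wb')); cv2.imwrite(f'pics/{n}2.png',c['img'])
pr(robot.current_t(),robot.current_qpos())
a=[pickle.load(open(n+'2.pkl','rb'))['img'] for n in('scene','top')]
v=np.hstack([cv2.resize(a[0][180:420,200:400],(400,480)),cv2.resize(a[1][130:370,190:390],(400,480))]); cv2.imwrite('pics/g.png',v)
E
python3 grasp.py
```

```text
p,q=e1+s[0]*d1,e2+s[1]*d2; return (p+q)/2,np.linalg.norm(p-q)
def proj(c,p):
    q=R(c['orientation']).T@(np.array(p)-np.array(c['eye'])); f=240/np.tan(np.radians(c['fovy'])/2)
    return q[:2]/q[2]*f+[c['cx'],c['cy']]
PI=np.pi
def pr(*a): print(*[x if isinstance(x,str) else np.round(x,3) for x in a])
lip front [550.726  79.897  70.   ]
lip front [550.74   30.317  70.   ]
lip front [550.755 -21.332  70.   ]
hinge [661.724  31.595  70.   ]
[544.179 239.618] [-3.14  -0.     2.797] 0.1
[544.731 239.88    8.512]
23.793 29.911
23.663 [543.477 239.433 168.902] 5.117
6.158 [-0.188  0.086  1.873  0.     1.181  1.381]
```

View pics/g.png

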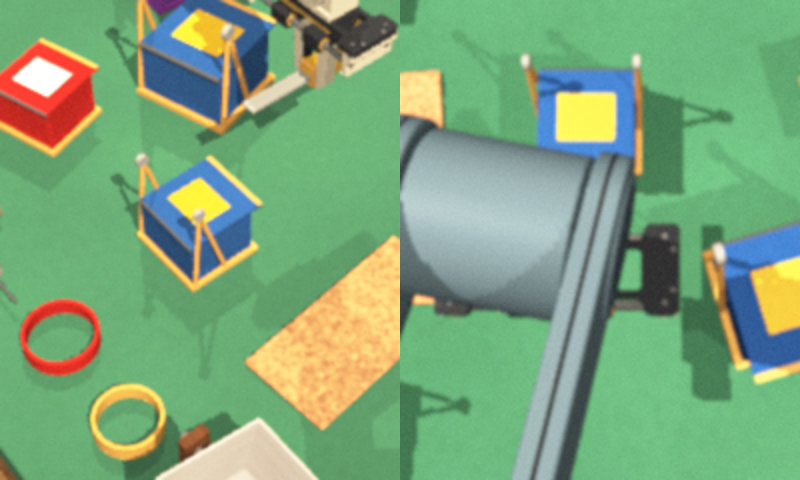

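The blade is held, with its tip at scene pixel (322,233). The cover is shut and the way in is clear. I'll check the tip height against the expected value before inserting.

Run:
```python
from h import *
import pickle
c=pickle.load(open('scene2.pkl','rb'))
p=robot.current_tcp_pos(); pr(p)
e=[p[0]+105,p[1],p[2]+12.5]; pr('expected tip px',proj(c,e),proj(c,np.array(e)+[0,10,0]),proj(c,np.array(e)-[0,10,0]))
hsv=cv2.cvtColor(c['img'],cv2.COLOR_BGR2HSV); u=proj(c,e)
m=cv2.inRange(hsv,(0,0,110),(180,60,255)); k=np.zeros_like(m); k[205:245,315:350]=m[205:245,315:350]
cs,_=cv2.findContours(k,0,1); q=max(cs,key=cv2.contourArea); print(cv2.boundingRect(q), cv2.boxPoints(cv2.minAreaRect(q)).round(1).tolist())
# plane y: ray at blade corners
for uv in cv2.boxPoints(cv2.minAreaRect(q)):
    E,d=ray(c,*uv)
    for yy in (20,40): pr(uv,yy,E+d*(yy-E[1])/d[1])
robot.move_linear([420,30,170]); robot.move_linear([420,30,48],speed=150)
robot.sleep(.2); pr(robot.current_tcp_pos(),robot.current_t())
c=robot.get_image('scene'); pickle.dump(c,open('scene3.pkl','wb'))
cv2.imwrite('pics/s3.png',cv2.resize(c['img'][200:350,230:430],(800,600),interpolation=cv2.INTER_CUBIC))
p=robot.current_tcp_pos(); e=[p[0]+105,p[1],p[2]+12.5]
for o in (-10,0,10): pr('exp tip',(proj(c,np.array(e)+[0,o,0])-[230,200])*4)
pr('slot front centre/edges',*[(proj(c,[553,30+o,60])-[230,200])*4 for o in(-40,0,40)])
```

```text
[431.019  30.718 170.089]
expected tip px [323.021 234.292] [325.802 236.668] [320.262 231.934]
(321, 214, 29, 23) [[320.8999938964844, 230.10000610351562], [348.0, 214.0], [352.3999938964844, 221.5], [325.29998779296875, 237.60000610351562]]
[320.863 230.081] 20 [533.612  20.    186.568]
[320.863 230.081] 40 [550.153  40.    212.347]
[348. 214.] 20 [449.843  20.    187.363]
[348. 214.] 40 [468.626  40.    213.121]
[352.435 221.483] 20 [433.963  20.    152.88 ]
[352.435 221.483] 40 [453.172  40.    179.561]
[325.297 237.564] 20 [520.008  20.    152.987]
[325.297 237.564] 40 [536.913  40.    179.665]
[420.734  29.904  48.773] 7.575
exp tip [373.446 258.245]
exp tip [383.828 267.557]
exp tip [394.287 276.937]
slot front centre/edges [308.666 252.857] [349.562 290.318] [391.688 328.907]
```

View pics/s3.png

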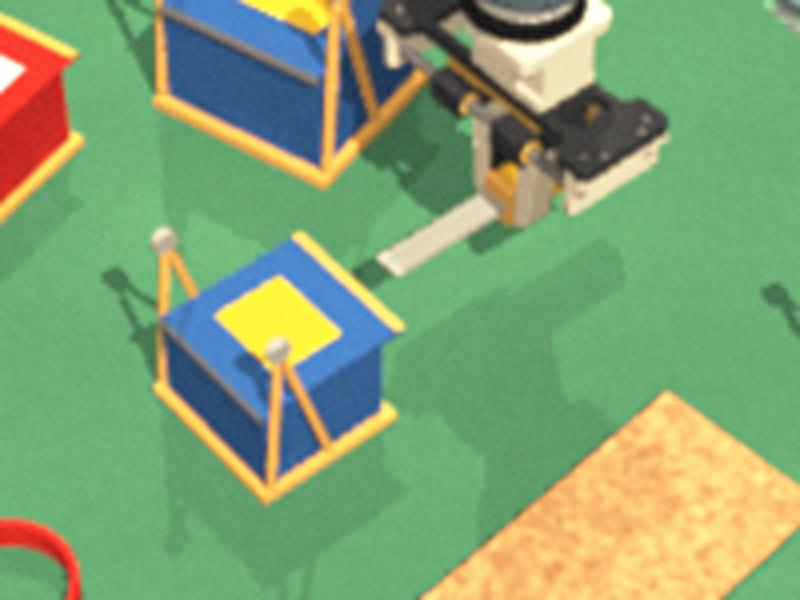

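The tip shows at crop (379–403, 260–275), within 1–2 mm of the expected spot and level with the slot. The lip runs (297,235)–(402,328). Inserting now, then lifting along the hinge arc.

Run:
```python
from h import *
import pickle
hit=robot.move_linear([482,30,48],speed=60,f_stop=6)
pr(str(hit),robot.current_tcp_pos(),robot.current_contact_force(),robot.current_t())
if not hit:
    r=75; h=np.array([660.5,70])
    for a in np.radians([8,16,24]):
        tip=h+r*np.array([-np.cos(a),np.sin(a)])
        robot.move_linear([tip[0]-105,30,tip[1]-1.5-12.5],speed=50)
        pr(robot.current_tcp_pos(),robot.current_contact_force(),robot.current_ft_torque())
    c=robot.get_image('scene')
    cv2.imwrite('pics/s4.png',cv2.resize(c['img'][200:350,230:430],(800,600),interpolation=cv2.INTER_CUBIC))
    p=robot.current_tcp_pos()
    pr('exp cover corners',*[(proj(c,[660.5-107*np.cos(a),30+o,70+107*np.sin(a)])-[230,200])*4 for o in(-50,50)], robot.current_t())
```

```text
False [481.476  30.074  47.893] [-0.634 -0.05  -0.558] 8.808
[481.576  29.957  66.952] [ 0.642  0.214 -1.685] [-0.002  0.089  0.028]
[483.892  29.929  77.072] [ 0.34   0.306 -0.648] [ 0.016  0.177 -0.022]
[487.593  29.918  86.966] [ 0.023  0.452 -1.706] [-0.011  0.155  0.004]
exp cover corners [284.219 191.811] [390.685 287.831] 10.092
```

View pics/s4.png

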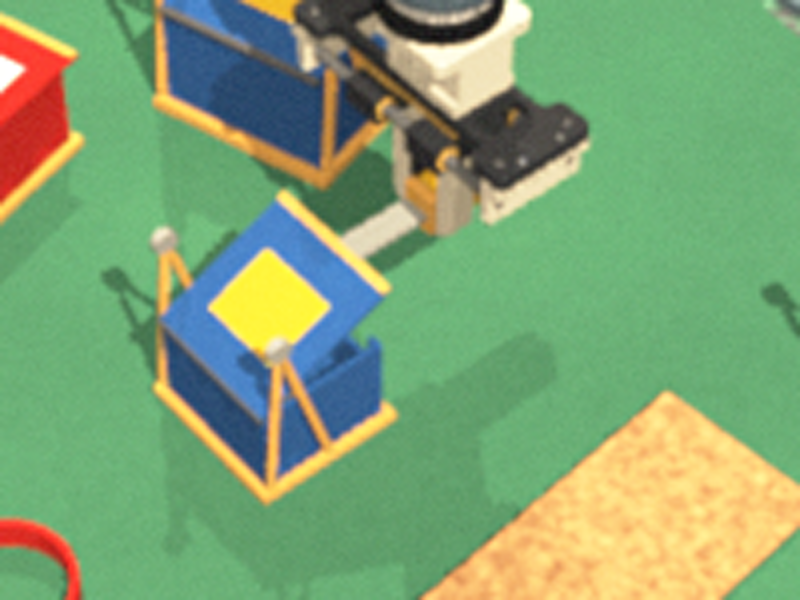

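The cover is lifting, at about 24°. The lip corners at (283,195) and (388,288) match the prediction, and there's no slip. I'll carry on up to 76° and back the blade out.

Run:
```python
from h import *
r=75; h=np.array([660.5,70])
for a in np.radians([34,44,54,64,71,77]):
    tip=h+r*np.array([-np.cos(a),np.sin(a)])
    robot.move_linear([tip[0]-105,30,tip[1]-14],speed=60)
pr(robot.current_tcp_pos(),robot.current_contact_force())
p=robot.current_tcp_pos()
robot.move_linear([p[0]-130,30,p[2]],speed=120)
robot.move_linear([p[0]-130,30,190],speed=120)
c=robot.get_image('scene')
cv2.imwrite('pics/s5.png',cv2.resize(c['img'][180:330,230:430],(800,600),interpolation=cv2.INTER_CUBIC))
for a in (60,70,77):
    b=np.radians(a); pr(str(a),*[(proj(c,[660.5-107*np.cos(b),30+o,70+107*np.sin(b)])-[230,180])*4 for o in(-50,50)])
q=robot.current_tcp_pos()
pr('exp tip',q,(proj(c,[q[0]+105,q[1],q[2]+12.5])-[230,180])*4,robot.current_t())
```

```text
[539.198  29.939 129.208] [-0.711  0.441 -1.101]
60 [222.38  248.923] [330.78 348.02]
70 [198.394 252.882] [306.906 353.142]
77 [180.527 258.444] [288.992 359.569]
exp tip [408.681  30.113 189.157] [401.303 175.694] 14.075
```

View pics/s5.png

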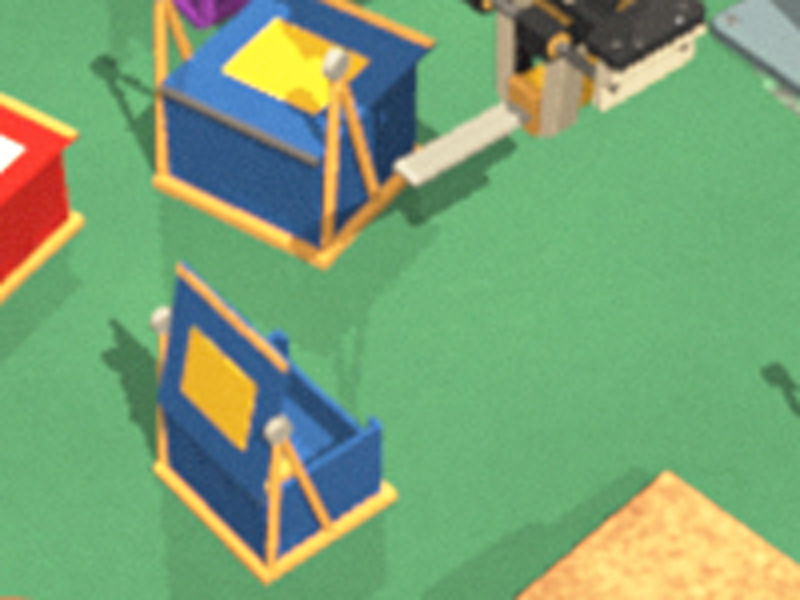

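The cover stands at about 77°: lip corners (180,265) and (288,368) against a prediction of (181,258) and (289,360). The blade is still held true. Now I'll lay it back on the mat by way of y=240, clear of the base.

Run:
```python
from h import *
import pickle
y=np.radians(9.9)
robot.move_linear([408,235,150],speed=180)
robot.move_ptp([544.2,239.6,100],[PI,0,y])
robot.move_linear([544.2,239.6,18],speed=120)
hit=robot.move_linear([544.2,239.6,7.5],speed=25,f_stop=3)
pr(str(hit),robot.current_tcp_pos(),robot.current_contact_force())
robot.move_gripper(0.75); robot.sleep(.2)
robot.move_linear([544.2,239.6,130],speed=150)
robot.move_ptp([300,330,250],[PI,0,y])
robot.sleep(.3)
c=robot.get_image('top'); s=robot.get_image('scene'); pr(robot.current_t(),robot.current_contact_force())
v=np.hstack([cv2.resize(c['img'][140:340,150:350],(400,400)),cv2.resize(s['img'][200:400,190:390],(400,400))]); cv2.imwrite('pics/f.png',v)
```

```text
True [544.322 239.626   7.915] [0.184 0.27  4.512]
20.85 [ 0.478 -0.622 -0.143]
```

View pics/f.png

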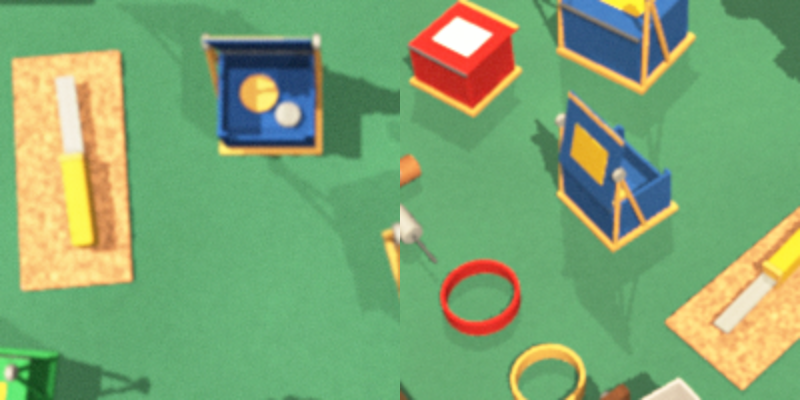

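The blade lies flat on the mat (crop (75,160)), the blue cover stands open (590,150), the red cover is shut (462,45), and the robot is clear of everything.

```bash
python3 -c "
from bench import robot
print(robot.hand_in())"
```

```text
the job is handed in; nothing more can be done
None
```

The job is handed in at about 21 s of the 54 s: the blue base's cover was levered open to about 77° with only the blade touching it, the red cover stayed shut, and the blade is back on the cork mat, released.

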